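# Tap the mantle's wedge tight

## Task

Pick up the hammer and tap the thick end of the wooden wedge that sits loosely beside the heating mantle's plinth, driving it along its channel with two or more separate light taps (drawing the hammer back between them; the wood splits above 40 N) until it goes no further and holds the plinth tight against its stop strip. Drive the wedge with the hammer only, never with the fingers, then lay the hammer back on its rest and leave the other things on the bench where they are.

Things in the scene. Friction and masses are not known exactly. Their poses are not given: they have to be found in the camera images.
- hammer: Two-faced hammer, 155 mm long, about 0.26 kg, lying level on its rest. Origin: on its underside; x along the handle to the head, z up. Handle: wood, 20 mm square, from the head to x = -40 mm, then an end knob 30 mm long, 26 mm wide, 28 mm high. Head and handle are centred 14 mm above the underside.
- hammer_grip (a point): Middle of the handle's section at hammer x = +20 mm, 50 mm from the head's centre; the handle (20 mm wide) is free beside and below it: the place to hold it, across the handle.
- hammer_head (a point): Centre of the head (hammer x = +70 mm): steel block 30 mm (x) by 70 mm (y) by 28 mm (z) with white ends; its two flat striking faces look to hammer +y and -y, 35 mm from the handle's axis.
- rest: Fixed grey hammer rest: base plate 4 mm thick with two blocks 30 mm high, at x = +71 mm (36 by 85 mm) under the head and at x = -58 mm (36 by 60 mm) under the knob, free between. Origin: on the bench under its centre. At the start the hammer's origin is 30 mm above this one (within 4 mm sideways), axes parallel.
- board: Fixed dark wooden base board, 20 mm thick, 200 by 275 mm, and a tongue 44 mm wide that runs to x = -165 mm. Origin: on the bench, under the channel's middle line. x: the way the wedge is driven (away from the robot); z up. Board, plinth (+y side) and rail (-y side) begin at x = -110 mm; the wedge's butt stays at x below -120 mm even when tight.
- channel (a point): Mouth of the channel, on the board's upper side at board x = -110 mm, y = 0. It lies between the plinth and a fixed aluminium rail, 140 by 26 mm, top 56 mm above the bench, whose channel face is turned 7.1 degrees (1 in 8), so that it narrows like the wedge. The rail is set 1.5 mm more or less far each time, so the wedge's final place differs by 24 mm: found by feel only.
- plinth (a joint): Sideways place (m) of the wooden plinth, 180 by 170 mm, top 80 mm above the bench, that carries the round grey heating mantle (142 mm across, top 195 mm above the bench). Slides 2.5 mm along board +y with 1.5 N of friction. 0: its channel face at board y = +14 mm; 0.0025: against the aluminium stop strip. The wedge pushes it there.
- wedge: Loose wooden wedge, 120 long, 40 high, 28 mm wide at its thick end (butt), 13 mm at the thin end, which is in the channel; 70 g. Origin: under the middle of the butt; x to the thin end (driving way), z up; straight face at +y. Slides easily, then takes up to 12 N as it shifts the plinth (it may halt and go on at the next tap), then stops, after 25 to 70 mm. Pushed there with 12 to 20 N it stays tight.
- wedge_butt (a point): Middle of the butt face (28 mm wide, 40 mm high, facing the robot), 20 mm above the board's upper side, 40 mm above the bench: the place to tap. Over 40 N from the hammer splits the wedge.
- jar_big: Bystander: brown glass jar, black cap, 72 mm across, 130 mm high.
- jar_small: Bystander: brown glass jar, black cap, 48 mm across, 80 mm high.
- beaker: Bystander: glass beaker, 80 mm across, 100 mm high.
- flask: Bystander: conical glass flask, 84 mm across, 120 mm high.
- spare_wedge: Bystander: smaller spare wooden wedge lying loose on the bench, 80 mm long, 25 mm high, 20 mm at its thick end; not for this job; origin under its thick end.
- cork_ring: Bystander: cork ring, 80 mm across, 22 mm high.
- stopper: Bystander: rubber stopper, 28 mm across, 25 mm high.

How it is judged:
On the way, in this order (a step that is already met when the one before it is completed fails the run):
1. the hammer is taken from its rest (more than 50 mm away) (distance of hammer from where it was at the start of the episode above 0.05 m), for 0.1 s.
2. the hammer taps the wedge (over 2 N) (contact force between hammer and wedge above 2 N), for 0.02 s.
3. the hammer is drawn back from the wedge, at least 7 mm clear of its butt (contact force between hammer and wedge below 0.1 N and distance between hammer_head and wedge_butt above 0.042 m), for 0.05 s.
4. the hammer taps the wedge again (over 2 N) (contact force between hammer and wedge above 2 N), for 0.02 s.
5. with the hammer off, the wedge presses on the plinth with over 8 N and the plinth is at its stop (contact force between wedge and plinth above 8 N and value of joint plinth above 0.002 m and contact force between hammer and wedge below 0.1 N), for 0.2 s.
At the end, for the whole second after the job is handed in: Wedge flat and still, pressing on the plinth with over 8 N with the hammer off; plinth against its stop (joint over 2 of 2.5 mm). Hammer still and level (0.12 rad) on the blocks of its rest, within 30 mm and 0.35 rad of where the rest holds it (all of step 5 and linear speed of each of wedge, hammer below 0.01 m/s and angle between wedge's own z axis and vertical below 0.06 rad and horizontal distance between hammer and rest below 0.03 m and z of hammer in the frame of rest between 0.024 and 0.038 m and angle between hammer's own z axis and vertical below 0.12 rad and angle between the x axis of hammer and the x axis of rest, either way round below 0.35 rad); the robot touches nothing.
It fails at once if the hammer presses or strikes the wedge with more than 40 N (the wood splits) (contact force between hammer and wedge above 40 N).
It fails at once if the gripper's fingers push the wedge (over 1 N) (contact force between the fingers and wedge above 1 N).
It fails at once if a bystander is moved by more than 30 mm (distance of any of jar_big, jar_small, beaker, flask, spare_wedge, cork_ring, stopper from where it was at the start of the episode above 0.03 m).
It also fails if it takes over 54 s, if anything falls off the work surface, if the arm or the gripper's body presses on something with over 40 N, if the wrist force passes 120 N, or if a joint passes its speed limit or range.

## Robot

A 6-joint arm with a two-finger parallel gripper is mounted at the origin on the work surface. World frame = base frame: x ahead of the robot, y to its left, z up, the work surface at z = 0. Lengths are in m, angles in rad, forces in N, time in s.
With the tool pointing down it reaches from about 0.25 to 0.725 m from the base axis. Payload 4 kg.
Tool frame: the origin (TCP) lies between the finger pads; the fingertips stand 11 mm ahead of it and the grasp point (between the pads) lies 8 mm behind it (bot.tip_extent is the distance from the TCP to the fingertips, in m); z points along the fingers, y is the line along which they close (so a half turn about z gives the same grasp; the last joint's range is limited). The gripper opens to 85 mm and grips with 20 to 120 N. Pads are 22 mm wide; open, the fingers measure 114 mm over their backs; the gripper's body (76 mm by 85 mm) begins 54 mm behind the grasp point. The pads swing forward as they close: fully open they stand 13 mm farther back than shut.
Start: joints at [-1.183, 0.241, 0.005, 1.335, 0, 1.571], TCP at [0.189, -0.463, 0.242] pointing down, gripper open.
Joint ranges: [-2.72, 2.72], [-1.05, 1.87], [-1.09, 1.28], [-1.99, 2.15], [-1.42, 1.44], [-3.14, 3.14]. Speed limits (rad/s): [2.79, 2.79, 3.14, 3.14, 3.14, 3.14].

## Interface

Orientations are given as a unit quaternion [x, y, z, w].
In Python, from workcell import bot gives the robot as it stands. The module is installed in compiled form; this text tells all that it offers.
- The arm moves only by the tool drive_tool, never from a script. Its argument "rows" is a list of rows, each an object of numbers: "dx", "dy", "dz": the shift along the tool's x, y, z in units of 50 mm (1.0 is 50 mm); "wx", "wy", "wz": the turn, a rotation vector about the tool's x, y, z in units of 5 degrees (1.0 is 5 degrees); "hand": the finger opening in mm, from 0 to 85.4. A call has 1 to 20 rows; each row is the pose to reach, as a shift and turn from the pose commanded when the call began, along the tool's axes at that moment; what a row does not reach only later rows make up. A row lasts 1/10 s, in which the tool goes at most 50 mm and 8.59 degrees, less where a joint would pass 70% of its speed; a pose out of reach is approached as far as the arm can. A call with a gripper value outside its range is refused whole. The fingers move at their own pace and stop on an object; the grip force is fixed at half the most. Time passes only in rows, so rows that repeat a pose let the fingers close. It gives the time, the measured TCP pose, the force, the opening and the grip force at its end, in the units of the state.
- bot.get_obs(): the state, without advancing time (a new reading comes with each control period).
- bot.camera(name): name is "scene" or "top" or "wrist"; returns the picture (420x560x3 uint8, red, green, blue); there is no depth.
- bot.get_calibration(name): a dict with "vfov" (degrees; the focal length in pixels is half the picture's height over the tangent of half this angle, whatever the lens; pixels are square), "cx", "cy" (the principal point, pixels), "k1" (the pictures are not rectified: a ray, as slopes to the right and down, at radius r is drawn at 1 + k1 r^2 times it, then the intrinsics apply), "origin" and "rotation" of the camera in the world; the wrist camera has in their place "mount" (4x4, takes a point from camera to tool coordinates, whose origin is the TCP and whose axes are the flange's). Camera axes: x right, y up, looking along -z (the intrinsics and any distortion apply to the point x, -y, -z); pixel columns grow to the right and rows downward; lengths in m; the calibration is good to about 2 mm. A picture is of the moment at which its call begins: read the wrist's pose just before it. get_calibration takes no time and is no camera call.
- bot.job_done(): hands the job in; it is judged then, once.
Trained networks look in the newest picture that a camera, given by its name, has taken for a name from the list of things; names that differ only in an ending like _2 or _b are one class to them, and where a whole thing is asked for, a point or a joint stands for the part that bears it (a point fixed in the world has none). Each returns a list of dicts, best first, with "score" (0 to 1); they miss things now and then, are a little off and sometimes report something else, mostly with a low value. They report only what shows in the picture. A call takes as long as a camera call.
- bot.look_for(camera, thing): "extent" ([centre column, centre row, width, height] in pixels, round what is visible of it).
- bot.outline_of(camera, thing): "region" (420x560 bool, what is visible of it) and "extent" ([centre column, centre row, width, height] in pixels, round what is visible of it).
The state is a dict: "clock": time; "joint_pos": joint angles; "joint_vel": joint speeds; "tau": joint torques, N m; "eef_pos": TCP position; "tool_rot": TCP orientation; "ft_force": force on the tool from outside, world axes, zero at the start; "ft_torque": the same for the moment, N m; "grip_width": finger opening in m; "grasp_force": force on a finger pad.
Only numpy, scipy, OpenCV 4.12 (cv2) and the standard library are available. Lean on these libraries where they do the work, as an engineer would, in place of code of your own. Each camera call takes 0.05 s, during which the arm holds its last target. There are 200 camera calls.

## Working session

There is one attempt and no reset: what is moved stays moved. The work goes in short steps, Python scripts to look and compute and a tool call to move; the robot and the scene stay as the last step left them, time stands still between calls to the robot, and variables do not carry over. Pictures are saved under pics/ and viewed, at most 10 in all, crops included, and the job is handed in when it is done.

Besides the shell and the picture viewer there is one more tool, called after ">>>" by a JSON object that holds its "name" and its "arguments". drive_tool: Moves the arm, as the interface text tells. Its arguments: {"type":"object","properties":{"rows":{"type":"array","items":{"type":"object","properties":{"dx":{"type":"number"},"dy":{"type":"number"},"dz":{"type":"number"},"wx":{"type":"number"},"wy":{"type":"number"},"wz":{"type":"number"},"hand":{"type":"number"}}}}},"required":["rows"]}

```bash
mkdir -p pics
cat > h.py <<'E'
import numpy as np, cv2
from scipy.spatial.transform import Rotation as R
from workcell import bot
def cal(n):
    c=bot.get_calibration(n); f=210/np.tan(np.radians(c['vfov'])/2)
    if 'mount' in c:
        o=bot.get_obs(); T=np.eye(4); T[:3,:3]=R.from_quat(o['tool_rot']).as_matrix(); T[:3,3]=o['eef_pos']
        M=T@np.array(c['mount']); return f,c,M[:3,3],M[:3,:3]
    return f,c,np.array(c['origin']),np.array(c['rotation'])
def pix2w(C,uv,z):
    f,c,o,Rm=C; uv=np.atleast_2d(uv).astype(float)
    d=(uv-[c['cx'],c['cy']])/f; s=d.copy()
    for _ in range(20): s=d/(1+c['k1']*(s**2).sum(1,keepdims=True))
    r=np.c_[s[:,0],-s[:,1],-np.ones(len(s))]@Rm.T
    return o+r*((z-o[2])/r[:,2])[:,None]
def w2pix(C,P):
    f,c,o,Rm=C; p=(np.atleast_2d(P)-o)@Rm; s=np.c_[p[:,0],-p[:,1]]/-p[:,2:]
    return s*(1+c['k1']*(s**2).sum(1,keepdims=True))*f+[c['cx'],c['cy']]
def save(n,im): cv2.imwrite('pics/'+n+'.png',im[:,:,::-1])
E
python3 - <<'E'
from h import *
for n in ('top','scene'):
    im=bot.camera(n); save(n+'0',im); np.save(n+'0.npy',im)
    C=cal(n); print(n,C[2],C[3].round(3).tolist(),C[0],C[1]['k1'])
    for t in ['hammer','hammer_head','rest','board','wedge','wedge_butt','plinth','jar_big','jar_small','beaker','flask','spare_wedge','cork_ring','stopper']:
        try: print(t,[(round(d['score'],2),np.round(d['extent']).tolist()) for d in bot.look_for(n,t)[:2]])
        except Exception as e: print(t,e)
print(bot.get_obs())
E
```

```text
top [ 0.35877707 -0.01750141  0.9682324 ] [-0.074, 0.076, 0.731, -0.674] 407.26456389057296 -0.003029614287727942
hammer [(0.62, [393.0, 244.0, 78.0, 34.0])]
hammer_head [(0.73, [392.0, 245.0, 73.0, 38.0]), (0.3, [335.0, 300.0, 16.0, 10.0])]
rest [(0.76, [391.0, 247.0, 76.0, 43.0]), (0.5, [108.0, 285.0, 58.0, 40.0])]
board [(0.94, [207.0, 177.0, 121.0, 124.0])]
wedge [(0.66, [238.0, 219.0, 15.0, 52.0]), (0.47, [389.0, 129.0, 33.0, 30.0])]
wedge_butt [(0.75, [236.0, 220.0, 15.0, 56.0]), (0.36, [393.0, 246.0, 72.0, 37.0])]
plinth [(0.94, [193.0, 164.0, 84.0, 93.0])]
jar_big [(0.73, [431.0, 148.0, 42.0, 45.0])]
jar_small [(0.56, [390.0, 128.0, 31.0, 34.0])]
beaker []
flask [(0.95, [167.0, 318.0, 42.0, 35.0]), (0.71, [308.0, 167.0, 31.0, 26.0])]
spare_wedge [(0.8, [346.0, 142.0, 16.0, 34.0])]
cork_ring [(0.78, [309.0, 169.0, 33.0, 30.0]), (0.43, [334.0, 299.0, 17.0, 11.0])]
stopper []
scene [ 1.12856369 -0.86548779  0.86267403] [0.421, 0.128, 0.273, 0.855] 455.82858109846313 -0.08077881710428633
hammer [(0.86, [208.0, 258.0, 50.0, 46.0])]
hammer_head [(0.31, [284.0, 316.0, 23.0, 35.0])]

[... 758 characters left out ...]
'clock': 1.5, 'joint_pos': array([-1.18301486e+00,  2.40586657e-01,  5.01081093e-03,  1.33521598e+00,
       -4.70275780e-05,  1.57080690e+00]), 'joint_vel': array([ 0.00068751, -0.00012064, -0.00015767, -0.00024065, -0.00153515,
        0.00113454]), 'tau': array([-2.48824916e-03, -3.72208321e+01,  2.52690160e+01,  1.33798923e-03,
       -6.95849121e-05, -4.86335409e-06]), 'eef_pos': array([ 0.18905441, -0.4628788 ,  0.24231727]), 'tool_rot': array([ 9.81263023e-01,  1.92672987e-01, -2.26400774e-05,  6.73625511e-06]), 'ft_force': array([-0.47981836, -0.04251671,  0.3894862 ]), 'ft_torque': array([ 0.05683933,  0.03806744, -0.02827419]), 'grasp_force': 0.0, 'grip_width': 0.08538694702243173}
```

View pics.

```bash
sed -i "s/return f,c,np.array(c\['origin'\]),np.array(c\['rotation'\])/r=np.array(c['rotation']); return f,c,np.array(c['origin']),(R.from_quat(r).as_matrix() if r.size==4 else r)/" h.py
python3 - <<'E'
from h import *
im=np.load('top0.npy'); save('top_c',cv2.resize(im[90:350,80:470],None,fx=2.05,fy=2.05,interpolation=cv2.INTER_CUBIC))
C=cal('top')
print('hammer',pix2w(C,[393,244],.058),'wedge',pix2w(C,[[238,193],[238,245]],.06),'board',pix2w(C,[207,177],.02))
E
```

```text
hammer [[ 0.46888764 -0.26648418  0.058     ]] wedge [[0.61588848 0.07412095 0.06      ]
 [0.49505019 0.08108903 0.06      ]] board [[0.67376162 0.15110248 0.02      ]]
```

View pics/top_c.png

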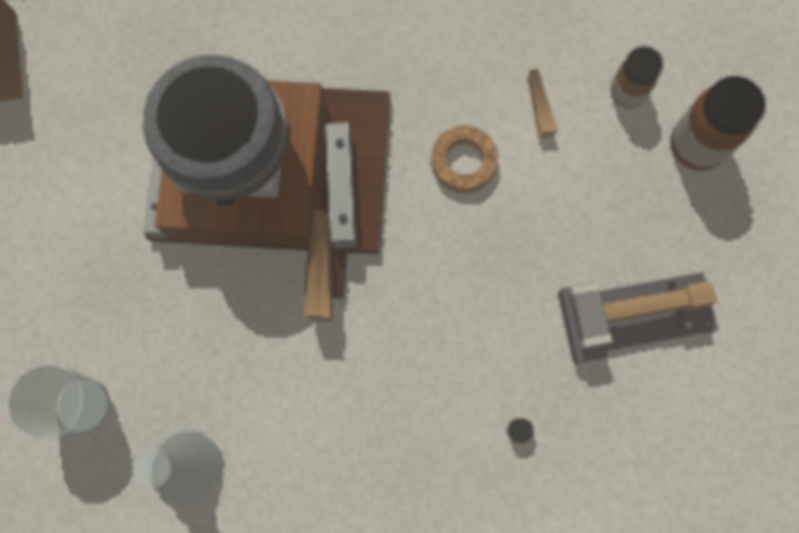

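View pics/scene0.png

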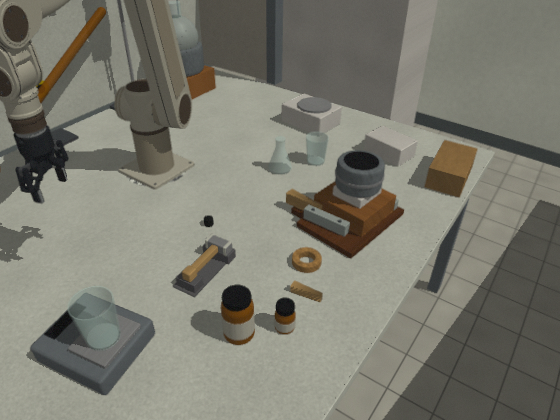

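Run:
```python
from h import *
C=cal('top'); 
def g(p,z): return pix2w(C,np.array(p,float)/2.05+[80,90],z)[:,:2].round(4)
h,k=g([[592,316],[702,293]],.058); d=h-k; print('head',h,'knob',k,np.linalg.norm(d),'yaw',np.degrees(np.arctan2(d[1],d[0])))
print('grip',h-d/np.linalg.norm(d)*.05)
w=g([[306,317],[331,319],[312,212]],.06); print('wedge',w); d=w[2]-w[0]; print(np.degrees(np.arctan2(d[1],d[0])))
b=g([[147,240],[380,252],[389,93]],.02); print('board',b)
d=b[2]-b[1]; print(np.degrees(np.arctan2(d[1],d[0]))); d=b[0]-b[1]; print(np.degrees(np.arctan2(d[1],d[0]))-90)
p=g([[322,85],[307,245]],.08);d=p[0]-p[1]; print('plinth',p,np.degrees(np.arctan2(d[1],d[0])))
o=bot.get_obs(); print(R.from_quat(o['tool_rot']).as_matrix().round(3))
```

```text
head [ 0.473  -0.2122] knob [ 0.4884 -0.3362] 0.12495263102472073 yaw 97.07951643429477
grip [ 0.47916234 -0.2618188 ]
wedge [[0.4975 0.1006]
 [0.493  0.0734]
 [0.616  0.0876]]
-6.2605774671175505
board [[ 0.6095  0.2865]
 [ 0.5726  0.0159]
 [ 0.7689 -0.0092]]
-7.286614797127466
-7.765166018425347
plinth [[0.7591 0.0657]
 [0.5735 0.0927]] -8.276992132130962
[[ 0.926  0.378 -0.   ]
 [ 0.378 -0.926 -0.   ]
 [-0.     0.    -1.   ]]
```

>>> {"name": "drive_tool", "arguments": {"rows": [{"dx": 6.89,"dy": -1.53,"dz": 0.9,"wz": -15,"hand": 85},{"dx": 6.89,"dy": -1.53,"dz": 0.9,"wz": -15,"hand": 85},{"dx": 6.89,"dy": -1.53,"dz": 0.9,"wz": -15,"hand": 85},{"dx": 6.89,"dy": -1.53,"dz": 0.9,"wz": -15,"hand": 85},{"dx": 6.89,"dy": -1.53,"dz": 0.9,"wz": -15,"hand": 85},{"dx": 6.89,"dy": -1.53,"dz": 0.9,"wz": -15,"hand": 85},{"dx": 6.89,"dy": -1.53,"dz": 0.9,"wz": -15,"hand": 85},{"dx": 6.89,"dy": -1.53,"dz": 0.9,"wz": -15,"hand": 85},{"dx": 6.89,"dy": -1.53,"dz": 0.9,"wz": -15,"hand": 85},{"dx": 6.89,"dy": -1.53,"dz": 0.9,"wz": -15,"hand": 85},{"dx": 6.89,"dy": -1.53,"dz": 0.9,"wz": -15,"hand": 85},{"dx": 6.89,"dy": -1.53,"dz": 0.9,"wz": -15,"hand": 85}]}}

```text
invalid input at $.rows[0]: expected keys dx, dy, dz, wx, wy, wz, hand
```

Run:
```python
from h import *
o=bot.get_obs(); print(o['clock'],o['eef_pos'],R.from_quat(o['tool_rot']).as_matrix().round(3).tolist(),o['joint_pos'].round(2),o['ft_force'])
C=cal('wrist'); im=bot.camera('wrist')
# predicted marks
for P in ([.479,-.262,.054],[.473,-.2122,.058],[.4884,-.3362,.058]):
    u=w2pix(C,P)[0]; print(u); cv2.circle(im,tuple(int(x) for x in u),4,(255,0,0),1)
save('w1',im)
for t in ('hammer','rest'): print(t,[(round(d['score'],2),np.round(d['extent']).tolist()) for d in bot.look_for('wrist',t)[:2]])
```

```text
1.5 [ 0.18905441 -0.4628788   0.24231727] [[0.926, 0.378, -0.0], [0.378, -0.926, -0.0], [-0.0, 0.0, -1.0]] [-1.18  0.24  0.01  1.34 -0.    1.57] [-0.47981836 -0.04251671  0.3894862 ]
[ 187.30038836 -197.44357851]
[ 135.34731501 -199.81377204]
[ 270.43029186 -188.67994262]
hammer []
rest []
```

View pics/w1.png

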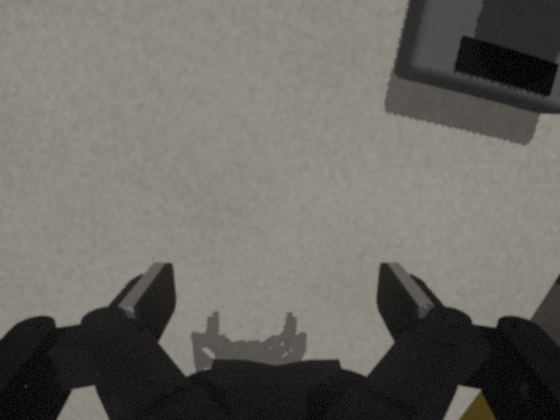

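>>> {"name": "drive_tool", "arguments": {"rows": [{"dx": 6.89,"dy": -1.53,"dz": 0.9,"wx": 0,"wy": 0,"wz": -15,"hand": 85},{"dx": 6.89,"dy": -1.53,"dz": 0.9,"wx": 0,"wy": 0,"wz": -15,"hand": 85},{"dx": 6.89,"dy": -1.53,"dz": 0.9,"wx": 0,"wy": 0,"wz": -15,"hand": 85},{"dx": 6.89,"dy": -1.53,"dz": 0.9,"wx": 0,"wy": 0,"wz": -15,"hand": 85},{"dx": 6.89,"dy": -1.53,"dz": 0.9,"wx": 0,"wy": 0,"wz": -15,"hand": 85},{"dx": 6.89,"dy": -1.53,"dz": 0.9,"wx": 0,"wy": 0,"wz": -15,"hand": 85},{"dx": 6.89,"dy": -1.53,"dz": 0.9,"wx": 0,"wy": 0,"wz": -15,"hand": 85},{"dx": 6.89,"dy": -1.53,"dz": 0.9,"wx": 0,"wy": 0,"wz": -15,"hand": 85},{"dx": 6.89,"dy": -1.53,"dz": 0.9,"wx": 0,"wy": 0,"wz": -15,"hand": 85},{"dx": 6.89,"dy": -1.53,"dz": 0.9,"wx": 0,"wy": 0,"wz": -15,"hand": 85},{"dx": 6.89,"dy": -1.53,"dz": 0.9,"wx": 0,"wy": 0,"wz": -15,"hand": 85},{"dx": 6.89,"dy": -1.53,"dz": 0.9,"wx": 0,"wy": 0,"wz": -15,"hand": 85}]}}

```text
clock: 2.85
eef_pos: [0.4788, -0.2622, 0.1975]
tool_rot: [0.662, 0.749, 0.0, 0.0]
ft_force: [-0.8, -0.3, 0.8]
grip_width: 0.0852
grasp_force: 0.0
```

Run:
```python
from h import *
o=bot.get_obs(); print(o['clock'],o['eef_pos'],R.from_quat(o['tool_rot']).as_matrix().round(3).tolist(),o['joint_pos'].round(2),o['ft_force'])
C=cal('wrist'); im=bot.camera('wrist')
for P in ([.479,-.262,.054],[.473,-.2122,.058],[.4884,-.3362,.058]):
    u=w2pix(C,P)[0]; print(u); cv2.circle(im,tuple(int(x) for x in u),4,(255,0,0),1)
save('w2',im)
for t in ('hammer','rest','hammer_head'): print(t,[(round(d['score'],2),np.round(d['extent']).tolist()) for d in bot.look_for('wrist',t)[:2]])
```

```text
2.85 [ 0.47878615 -0.26216209  0.19745406] [[-0.123, 0.992, 0.0], [0.992, 0.123, -0.0], [-0.0, 0.0, -1.0]] [-0.5   0.35  0.04  1.26  0.    0.95] [-0.79219208 -0.30302388  0.75770467]
[277.10558189 198.78601651]
[277.43827561 137.35029934]
[277.22130618 282.97969569]
hammer [(0.69, [283.0, 204.0, 88.0, 182.0])]
rest [(0.56, [278.0, 197.0, 96.0, 180.0])]
hammer_head [(0.58, [283.0, 205.0, 88.0, 178.0])]
```

View pics/w2.png

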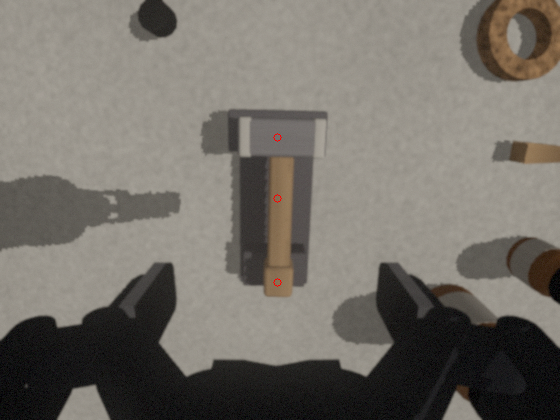

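Run:
```python
from h import *
C=cal('wrist'); a=pix2w(C,[[282.5,137],[279,282]],.058)[:,:2]; d=a[0]-a[1]; yaw=np.degrees(np.arctan2(d[1],d[0]))
print(a,np.linalg.norm(d),yaw, 'grip',a[0]-d/np.linalg.norm(d)*.05)
print('handle',pix2w(C,[[282.5,160],[278.5,262]],.054))
T=cal('top'); print('jar',pix2w(T,[[438,140.7]],.13),pix2w(T,np.array([[640,68]])/2.05+[80,90],.08))
o=bot.get_obs(); Rm=R.from_quat(o['tool_rot']).as_matrix(); g=a[0]-d/np.linalg.norm(d)*.05
print('tool delta',Rm.T@np.r_[g-o['eef_pos'][:2],.036-o['eef_pos'][2]]/.05)
```

```text
[[ 0.47685109 -0.21143693]
 [ 0.48992874 -0.33504962]] 0.12430254054832274 96.0391636830971 grip [ 0.48211151 -0.26115944]
handle [[ 0.47930663 -0.22970537  0.054     ]
 [ 0.48733816 -0.31798599  0.054     ]]
jar [[ 0.67803481 -0.37617021  0.13      ]] [[ 0.74933871 -0.29784926  0.08      ]]
tool delta [0.01186864 0.06729776 3.22936501]
```

>>> {"name": "drive_tool", "arguments": {"rows": [{"dx": 0.01,"dy": 0.07,"dz": 0.9,"wx": 0,"wy": 0,"wz": 0.24,"hand": 85},{"dx": 0.01,"dy": 0.07,"dz": 1.7,"wx": 0,"wy": 0,"wz": 0.24,"hand": 85},{"dx": 0.01,"dy": 0.07,"dz": 2.4,"wx": 0,"wy": 0,"wz": 0.24,"hand": 85},{"dx": 0.01,"dy": 0.07,"dz": 2.9,"wx": 0,"wy": 0,"wz": 0.24,"hand": 85},{"dx": 0.01,"dy": 0.07,"dz": 3.2,"wx": 0,"wy": 0,"wz": 0.24,"hand": 60},{"dx": 0.01,"dy": 0.07,"dz": 3.23,"wx": 0,"wy": 0,"wz": 0.24,"hand": 40},{"dx": 0.01,"dy": 0.07,"dz": 3.23,"wx": 0,"wy": 0,"wz": 0.24,"hand": 30},{"dx": 0.01,"dy": 0.07,"dz": 3.23,"wx": 0,"wy": 0,"wz": 0.24,"hand": 0},{"dx": 0.01,"dy": 0.07,"dz": 3.23,"wx": 0,"wy": 0,"wz": 0.24,"hand": 0},{"dx": 0.01,"dy": 0.07,"dz": 3.23,"wx": 0,"wy": 0,"wz": 0.24,"hand": 0},{"dx": 0.01,"dy": 0.07,"dz": 3.23,"wx": 0,"wy": 0,"wz": 0.24,"hand": 0},{"dx": 0.01,"dy": 0.07,"dz": 3.23,"wx": 0,"wy": 0,"wz": 0.24,"hand": 0}]}}

```text
clock: 4.25
eef_pos: [0.4836, -0.2617, 0.0374]
tool_rot: [0.669, 0.743, 0.0, 0.002]
ft_force: [-0.3, 0.7, 6.3]
grip_width: 0.0191
grasp_force: 59.7
```

>>> {"name": "drive_tool", "arguments": {"rows": [{"dx": 0,"dy": 0,"dz": -0.5,"wx": 0,"wy": 0,"wz": 0,"hand": 0},{"dx": 0,"dy": 0,"dz": -1.4,"wx": 0,"wy": 0,"wz": 0,"hand": 0},{"dx": 0,"dy": 0,"dz": -2.2,"wx": 0,"wy": 0,"wz": 0,"hand": 0},{"dx": 0.5,"dy": -0.05,"dz": -2.8,"wx": 0,"wy": 0,"wz": 0.2,"hand": 0},{"dx": 1.3,"dy": -0.15,"dz": -2.8,"wx": 0,"wy": 0,"wz": 0.6,"hand": 0},{"dx": 2.1,"dy": -0.25,"dz": -2.8,"wx": 0,"wy": 0,"wz": 1.0,"hand": 0},{"dx": 2.9,"dy": -0.35,"dz": -2.8,"wx": 0,"wy": 0,"wz": 1.4,"hand": 0},{"dx": 3.7,"dy": -0.45,"dz": -2.8,"wx": 0,"wy": 0,"wz": 1.8,"hand": 0},{"dx": 4.5,"dy": -0.55,"dz": -2.8,"wx": 0,"wy": 0,"wz": 2.2,"hand": 0},{"dx": 5.3,"dy": -0.65,"dz": -2.8,"wx": 0,"wy": 0,"wz": 2.5,"hand": 0},{"dx": 5.9,"dy": -0.72,"dz": -2.8,"wx": 0,"wy": 0,"wz": 2.64,"hand": 0},{"dx": 6.2,"dy": -0.76,"dz": -2.8,"wx": 0,"wy": 0,"wz": 2.64,"hand": 0},{"dx": 6.29,"dy": -0.76,"dz": -2.8,"wx": 0,"wy": 0,"wz": 2.64,"hand": 0},{"dx": 6.29,"dy": -0.76,"dz": -2.8,"wx": 0,"wy": 0,"wz": 2.64,"hand": 0}]}}

```text
clock: 5.65
eef_pos: [0.4114, 0.0482, 0.1756]
tool_rot: [0.75, 0.662, -0.0, -0.0]
ft_force: [0.5, -0.8, -2.0]
grip_width: 0.0193
grasp_force: 59.4
```

Run:
```python
from h import *
o=bot.get_obs(); print(o['clock'],o['eef_pos'],R.from_quat(o['tool_rot']).as_matrix().round(3).tolist(),o['joint_pos'].round(2),o['ft_force'],o['grip_width'])
C=cal('wrist'); im=bot.camera('wrist')
for P in ([.4953,.087,.06],[.616,.0876,.06]):
    u=w2pix(C,P)[0]; print(u); cv2.circle(im,tuple(int(x) for x in u),4,(255,0,0),1)
save('w3',im)
for t in ('wedge','hammer_head'): print(t,[(round(d['score'],2),np.round(d['extent']).tolist()) for d in bot.look_for('wrist',t)[:2]])
```

```text
5.65 [0.41136769 0.04817531 0.17557106] [[0.124, 0.992, -0.001], [0.992, -0.124, -0.0], [-0.0, -0.0, -1.0]] [ 0.12  0.12 -0.33  1.13 -0.    1.81] [ 0.48411682 -0.77106735 -2.02345523] 0.019284129569798317
[386.09078364 141.72099826]
[541.90646867 124.42588402]
wedge [(0.65, [463.0, 136.0, 168.0, 39.0])]
hammer_head [(0.86, [275.0, 241.0, 213.0, 249.0]), (0.61, [172.0, 5.0, 58.0, 10.0])]
```

View pics/w3.png

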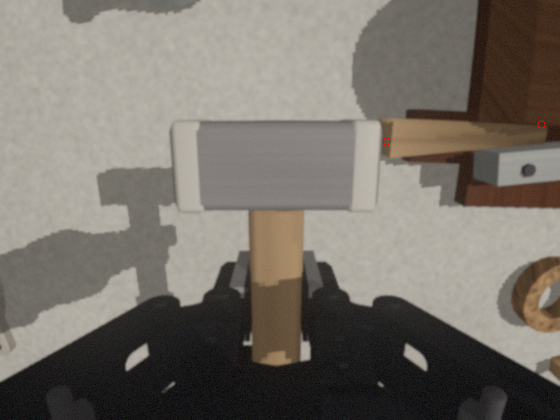

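Run:
```python
from h import *
C=cal('wrist'); o=bot.get_obs(); Rm=R.from_quat(o['tool_rot']).as_matrix()
hz=o['eef_pos'][2]+.0206
H=pix2w(C,[[276,166],[174,166],[380,166],[276,122],[276,210]],hz); print(H)
B=pix2w(C,[[388,119],[391,158]],.06); print(B)
L=pix2w(C,[[458,205],[555,207]],.02); d=L[1]-L[0]; print('board',np.degrees(np.arctan2(d[1],d[0])))
L=pix2w(C,[[388,119],[480,119]],.06); d=L[1]-L[0]; print('wedge straight',np.degrees(np.arctan2(d[1],d[0])))
b=np.r_[B.mean(0)[:2],.04]; hc=np.r_[H[0,:2],hz-.014]
print('delta head->butt tool mm',(Rm.T@(b-hc))*1e3, 'TCP->head',Rm.T@(hc-o['eef_pos'])*1e3)
```

```text
[[0.41758321 0.09730367 0.19627538]
 [0.38440561 0.10163537 0.19627538]
 [0.45145866 0.09312246 0.19627538]
 [0.41934525 0.11118658 0.19627538]
 [0.41571239 0.08256284 0.19627538]]
[[0.49817747 0.10155178 0.06      ]
 [0.49896398 0.07358819 0.06      ]]
board -8.249482613615873
wedge straight -5.9015486005655875
delta head->butt tool mm [  0.62929439  81.59390224 142.2604816 ] TCP->head [50.48372355 -0.62491243 -6.62158473]
```

>>> {"name": "drive_tool", "arguments": {"rows": [{"dx": 0,"dy": 0,"dz": 0.8,"wx": 0,"wy": 0,"wz": 0.1,"hand": 0},{"dx": 0,"dy": 0,"dz": 1.6,"wx": 0,"wy": 0,"wz": 0.1,"hand": 0},{"dx": 0,"dy": 0,"dz": 2.3,"wx": 0,"wy": 0,"wz": 0.1,"hand": 0},{"dx": 0,"dy": 0,"dz": 2.7,"wx": 0,"wy": 0,"wz": 0.1,"hand": 0},{"dx": 0,"dy": 0,"dz": 2.8,"wx": 0,"wy": 0,"wz": 0.1,"hand": 0},{"dx": 0,"dy": 0.2,"dz": 2.8,"wx": 0,"wy": 0,"wz": 0.1,"hand": 0},{"dx": 0,"dy": 0.5,"dz": 2.8,"wx": 0,"wy": 0,"wz": 0.1,"hand": 0},{"dx": 0,"dy": 0.7,"dz": 2.8,"wx": 0,"wy": 0,"wz": 0.1,"hand": 0},{"dx": 0,"dy": 0.8,"dz": 2.8,"wx": 0,"wy": 0,"wz": 0.1,"hand": 0},{"dx": 0,"dy": 0.8,"dz": 2.8,"wx": 0,"wy": 0,"wz": 0.1,"hand": 0},{"dx": 0,"dy": 0.8,"dz": 2.8,"wx": 0,"wy": 0,"wz": 0.1,"hand": 0}]}}

```text
clock: 6.9
eef_pos: [0.4511, 0.0429, 0.036]
tool_rot: [0.753, 0.658, -0.0, -0.0]
ft_force: [-0.2, -0.5, -3.0]
grip_width: 0.019
grasp_force: 59.4
```

>>> {"name": "drive_tool", "arguments": {"rows": [{"dx": 0,"dy": 0.04,"dz": 0,"wx": 0,"wy": 0,"wz": 0,"hand": 0},{"dx": 0,"dy": 0.08,"dz": 0,"wx": 0,"wy": 0,"wz": 0,"hand": 0},{"dx": 0,"dy": 0.12,"dz": 0,"wx": 0,"wy": 0,"wz": 0,"hand": 0},{"dx": 0,"dy": 0.16,"dz": 0,"wx": 0,"wy": 0,"wz": 0,"hand": 0},{"dx": 0,"dy": 0.2,"dz": 0,"wx": 0,"wy": 0,"wz": 0,"hand": 0},{"dx": 0,"dy": 0.24,"dz": 0,"wx": 0,"wy": 0,"wz": 0,"hand": 0},{"dx": 0,"dy": 0.28,"dz": 0,"wx": 0,"wy": 0,"wz": 0,"hand": 0},{"dx": 0,"dy": 0.32,"dz": 0,"wx": 0,"wy": 0,"wz": 0,"hand": 0},{"dx": 0,"dy": 0.36,"dz": 0,"wx": 0,"wy": 0,"wz": 0,"hand": 0},{"dx": 0,"dy": 0.4,"dz": 0,"wx": 0,"wy": 0,"wz": 0,"hand": 0},{"dx": 0,"dy": 0.44,"dz": 0,"wx": 0,"wy": 0,"wz": 0,"hand": 0}]}}

```text
clock: 8.0
eef_pos: [0.4734, 0.0399, 0.0358]
tool_rot: [0.753, 0.658, -0.0, 0.0]
ft_force: [-1.3, -0.5, -3.2]
grip_width: 0.019
grasp_force: 59.5
```

>>> {"name": "drive_tool", "arguments": {"rows": [{"dx": 0,"dy": 0.03,"dz": 0,"wx": 0,"wy": 0,"wz": 0,"hand": 0},{"dx": 0,"dy": 0.06,"dz": 0,"wx": 0,"wy": 0,"wz": 0,"hand": 0},{"dx": 0,"dy": 0.09,"dz": 0,"wx": 0,"wy": 0,"wz": 0,"hand": 0},{"dx": 0,"dy": 0.12,"dz": 0,"wx": 0,"wy": 0,"wz": 0,"hand": 0},{"dx": 0,"dy": 0.15,"dz": 0,"wx": 0,"wy": 0,"wz": 0,"hand": 0}]}}

```text
clock: 8.5
eef_pos: [0.4807, 0.039, 0.0358]
tool_rot: [0.753, 0.658, -0.0, -0.0]
ft_force: [0.5, 0.9, -2.5]
grip_width: 0.0189
grasp_force: 59.5
```

>>> {"name": "drive_tool", "arguments": {"rows": [{"dx": 0,"dy": 0.03,"dz": 0,"wx": 0,"wy": 0,"wz": 0,"hand": 0},{"dx": 0,"dy": 0.06,"dz": 0,"wx": 0,"wy": 0,"wz": 0,"hand": 0},{"dx": 0,"dy": 0.09,"dz": 0,"wx": 0,"wy": 0,"wz": 0,"hand": 0},{"dx": 0,"dy": 0.12,"dz": 0,"wx": 0,"wy": 0,"wz": 0,"hand": 0}]}}

```text
clock: 8.9
eef_pos: [0.4867, 0.0382, 0.0358]
tool_rot: [0.753, 0.658, -0.0, -0.0]
ft_force: [-0.0, 0.3, -2.8]
grip_width: 0.019
grasp_force: 59.5
```

Run:
```python
from h import *
o=bot.get_obs(); im=bot.camera('wrist'); save('w4',im); print(o['ft_force'],o['ft_torque'])
```

```text
[-0.01189105  0.25084444 -2.80049332] [-0.10555585  0.13355653 -0.01897096]
```

View pics/w4.png

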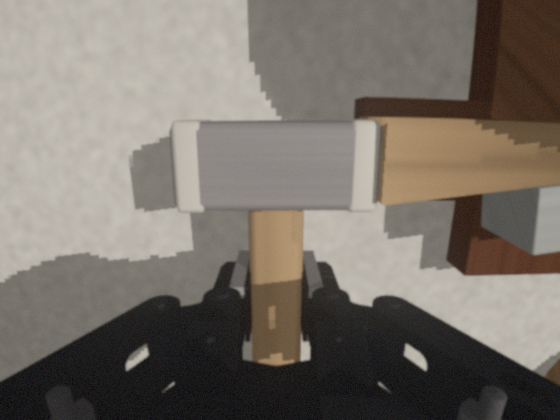

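>>> {"name": "drive_tool", "arguments": {"rows": [{"dx": 0,"dy": 0.025,"dz": 0,"wx": 0,"wy": 0,"wz": 0,"hand": 0},{"dx": 0,"dy": 0.05,"dz": 0,"wx": 0,"wy": 0,"wz": 0,"hand": 0},{"dx": 0,"dy": 0.075,"dz": 0,"wx": 0,"wy": 0,"wz": 0,"hand": 0},{"dx": 0,"dy": 0.1,"dz": 0,"wx": 0,"wy": 0,"wz": 0,"hand": 0}]}}

```text
clock: 9.35
eef_pos: [0.4916, 0.0375, 0.0358]
tool_rot: [0.753, 0.658, 0.0, -0.0]
ft_force: [-0.1, 0.5, -3.6]
grip_width: 0.0191
grasp_force: 59.5
```

>>> {"name": "drive_tool", "arguments": {"rows": [{"dx": 0,"dy": 0.025,"dz": 0,"wx": 0,"wy": 0,"wz": 0,"hand": 0},{"dx": 0,"dy": 0.05,"dz": 0,"wx": 0,"wy": 0,"wz": 0,"hand": 0},{"dx": 0,"dy": 0.075,"dz": 0,"wx": 0,"wy": 0,"wz": 0,"hand": 0},{"dx": 0,"dy": 0.1,"dz": 0,"wx": 0,"wy": 0,"wz": 0,"hand": 0}]}}

```text
clock: 9.75
eef_pos: [0.4966, 0.0369, 0.0358]
tool_rot: [0.753, 0.658, -0.0, -0.0]
ft_force: [-0.7, 0.1, -2.2]
grip_width: 0.0191
grasp_force: 59.5
```

>>> {"name": "drive_tool", "arguments": {"rows": [{"dx": 0,"dy": 0.025,"dz": 0,"wx": 0,"wy": 0,"wz": 0,"hand": 0},{"dx": 0,"dy": 0.05,"dz": 0,"wx": 0,"wy": 0,"wz": 0,"hand": 0},{"dx": 0,"dy": 0.075,"dz": 0,"wx": 0,"wy": 0,"wz": 0,"hand": 0},{"dx": 0,"dy": 0.1,"dz": 0,"wx": 0,"wy": 0,"wz": 0,"hand": 0}]}}

```text
clock: 10.15
eef_pos: [0.5013, 0.0363, 0.0358]
tool_rot: [0.753, 0.658, -0.0, -0.0]
ft_force: [-2.8, 0.2, -2.3]
grip_width: 0.0192
grasp_force: 59.6
```

>>> {"name": "drive_tool", "arguments": {"rows": [{"dx": 0,"dy": 0.015,"dz": 0,"wx": 0,"wy": 0,"wz": 0,"hand": 0},{"dx": 0,"dy": 0.03,"dz": 0,"wx": 0,"wy": 0,"wz": 0,"hand": 0},{"dx": 0,"dy": 0.04,"dz": 0,"wx": 0,"wy": 0,"wz": 0,"hand": 0}]}}

```text
clock: 10.45
eef_pos: [0.5027, 0.0362, 0.0356]
tool_rot: [0.753, 0.658, -0.0, -0.001]
ft_force: [-4.4, 1.7, -0.6]
grip_width: 0.0192
grasp_force: 59.8
```

>>> {"name": "drive_tool", "arguments": {"rows": [{"dx": 0,"dy": -0.2,"dz": 0,"wx": 0,"wy": 0,"wz": 0,"hand": 0},{"dx": 0,"dy": -0.4,"dz": 0,"wx": 0,"wy": 0,"wz": 0,"hand": 0},{"dx": 0,"dy": -0.4,"dz": 0,"wx": 0,"wy": 0,"wz": 0,"hand": 0},{"dx": 0,"dy": -0.4,"dz": 0,"wx": 0,"wy": 0,"wz": 0,"hand": 0},{"dx": 0,"dy": -0.2,"dz": 0,"wx": 0,"wy": 0,"wz": 0,"hand": 0},{"dx": 0,"dy": -0.1,"dz": 0,"wx": 0,"wy": 0,"wz": 0,"hand": 0},{"dx": 0,"dy": -0.05,"dz": 0,"wx": 0,"wy": 0,"wz": 0,"hand": 0},{"dx": 0,"dy": -0.02,"dz": 0,"wx": 0,"wy": 0,"wz": 0,"hand": 0},{"dx": 0,"dy": 0,"dz": 0,"wx": 0,"wy": 0,"wz": 0,"hand": 0},{"dx": 0,"dy": 0.02,"dz": 0,"wx": 0,"wy": 0,"wz": 0,"hand": 0},{"dx": 0,"dy": 0.04,"dz": 0,"wx": 0,"wy": 0,"wz": 0,"hand": 0}]}}

```text
clock: 11.55
eef_pos: [0.5043, 0.0359, 0.0355]
tool_rot: [0.753, 0.658, -0.001, -0.001]
ft_force: [-3.6, 1.6, -1.8]
grip_width: 0.0188
grasp_force: 59.7
```

Continue in small steps until the force climbs.

>>> {"name": "drive_tool", "arguments": {"rows": [{"dx": 0,"dy": 0.02,"dz": 0,"wx": 0,"wy": 0,"wz": 0,"hand": 0},{"dx": 0,"dy": 0.04,"dz": 0,"wx": 0,"wy": 0,"wz": 0,"hand": 0},{"dx": 0,"dy": 0.06,"dz": 0,"wx": 0,"wy": 0,"wz": 0,"hand": 0},{"dx": 0,"dy": 0.08,"dz": 0,"wx": 0,"wy": 0,"wz": 0,"hand": 0}]}}

```text
clock: 11.95
eef_pos: [0.5087, 0.0357, 0.0355]
tool_rot: [0.753, 0.658, -0.0, -0.001]
ft_force: [-4.8, 3.1, -2.7]
grip_width: 0.0192
grasp_force: 59.5
```

>>> {"name": "drive_tool", "arguments": {"rows": [{"dx": 0,"dy": 0.02,"dz": 0,"wx": 0,"wy": 0,"wz": 0,"hand": 0},{"dx": 0,"dy": 0.04,"dz": 0,"wx": 0,"wy": 0,"wz": 0,"hand": 0},{"dx": 0,"dy": 0.06,"dz": 0,"wx": 0,"wy": 0,"wz": 0,"hand": 0},{"dx": 0,"dy": 0.08,"dz": 0,"wx": 0,"wy": 0,"wz": 0,"hand": 0},{"dx": 0,"dy": 0.1,"dz": 0,"wx": 0,"wy": 0,"wz": 0,"hand": 0}]}}

```text
clock: 12.45
eef_pos: [0.5144, 0.0346, 0.0357]
tool_rot: [0.753, 0.658, -0.0, -0.0]
ft_force: [-4.0, 3.3, -4.1]
grip_width: 0.0187
grasp_force: 59.4
```

>>> {"name": "drive_tool", "arguments": {"rows": [{"dx": 0,"dy": 0.02,"dz": 0,"wx": 0,"wy": 0,"wz": 0,"hand": 0},{"dx": 0,"dy": 0.04,"dz": 0,"wx": 0,"wy": 0,"wz": 0,"hand": 0},{"dx": 0,"dy": 0.06,"dz": 0,"wx": 0,"wy": 0,"wz": 0,"hand": 0}]}}

```text
clock: 12.75
eef_pos: [0.5168, 0.0345, 0.0356]
tool_rot: [0.753, 0.658, -0.0, -0.001]
ft_force: [-3.6, 3.1, -3.0]
grip_width: 0.0191
grasp_force: 59.6
```

>>> {"name": "drive_tool", "arguments": {"rows": [{"dx": 0,"dy": 0.015,"dz": 0,"wx": 0,"wy": 0,"wz": 0,"hand": 0},{"dx": 0,"dy": 0.03,"dz": 0,"wx": 0,"wy": 0,"wz": 0,"hand": 0},{"dx": 0,"dy": 0.045,"dz": 0,"wx": 0,"wy": 0,"wz": 0,"hand": 0}]}}

```text
clock: 13.05
eef_pos: [0.5194, 0.0339, 0.0357]
tool_rot: [0.753, 0.658, -0.0, -0.0]
ft_force: [-4.2, 4.5, -4.5]
grip_width: 0.0191
grasp_force: 59.5
```

>>> {"name": "drive_tool", "arguments": {"rows": [{"dx": 0,"dy": 0.01,"dz": 0,"wx": 0,"wy": 0,"wz": 0,"hand": 0},{"dx": 0,"dy": 0.02,"dz": 0,"wx": 0,"wy": 0,"wz": 0,"hand": 0},{"dx": 0,"dy": 0.03,"dz": 0,"wx": 0,"wy": 0,"wz": 0,"hand": 0}]}}

```text
clock: 13.35
eef_pos: [0.5201, 0.0336, 0.0356]
tool_rot: [0.753, 0.658, -0.001, -0.001]
ft_force: [-6.7, 3.2, -1.1]
grip_width: 0.0191
grasp_force: 59.8
```

>>> {"name": "drive_tool", "arguments": {"rows": [{"dx": 0,"dy": 0.01,"dz": 0,"wx": 0,"wy": 0,"wz": 0,"hand": 0},{"dx": 0,"dy": 0.02,"dz": 0,"wx": 0,"wy": 0,"wz": 0,"hand": 0},{"dx": 0,"dy": 0.03,"dz": 0,"wx": 0,"wy": 0,"wz": 0,"hand": 0}]}}

```text
clock: 13.65
eef_pos: [0.5202, 0.0335, 0.0355]
tool_rot: [0.753, 0.658, -0.002, -0.002]
ft_force: [-9.8, 2.8, 0.7]
grip_width: 0.019
grasp_force: 60.2
```

>>> {"name": "drive_tool", "arguments": {"rows": [{"dx": 0,"dy": 0.015,"dz": 0,"wx": 0,"wy": 0,"wz": 0,"hand": 0},{"dx": 0,"dy": 0.03,"dz": 0,"wx": 0,"wy": 0,"wz": 0,"hand": 0},{"dx": 0,"dy": 0.045,"dz": 0,"wx": 0,"wy": 0,"wz": 0,"hand": 0},{"dx": 0,"dy": 0.045,"dz": 0,"wx": 0,"wy": 0,"wz": 0,"hand": 0}]}}

```text
clock: 14.05
eef_pos: [0.5204, 0.0333, 0.0352]
tool_rot: [0.752, 0.659, -0.003, -0.003]
ft_force: [-13.0, 3.3, 2.6]
grip_width: 0.0189
grasp_force: 60.9
```

>>> {"name": "drive_tool", "arguments": {"rows": [{"dx": 0,"dy": 0.015,"dz": 0,"wx": 0,"wy": 0,"wz": 0,"hand": 0},{"dx": 0,"dy": 0.03,"dz": 0,"wx": 0,"wy": 0,"wz": 0,"hand": 0},{"dx": 0,"dy": 0.045,"dz": 0,"wx": 0,"wy": 0,"wz": 0,"hand": 0},{"dx": 0,"dy": 0.055,"dz": 0,"wx": 0,"wy": 0,"wz": 0,"hand": 0},{"dx": 0,"dy": 0.055,"dz": 0,"wx": 0,"wy": 0,"wz": 0,"hand": 0}]}}

```text
clock: 14.55
eef_pos: [0.5206, 0.0331, 0.0348]
tool_rot: [0.752, 0.659, -0.005, -0.005]
ft_force: [-17.9, 3.4, 6.1]
grip_width: 0.0192
grasp_force: 62.0
```

>>> {"name": "drive_tool", "arguments": {"rows": [{"dx": 0,"dy": -0.1,"dz": 0,"wx": 0,"wy": 0,"wz": 0,"hand": 0},{"dx": 0,"dy": -0.25,"dz": 0,"wx": 0,"wy": 0,"wz": 0,"hand": 0},{"dx": 0,"dy": -0.6,"dz": 0,"wx": 0,"wy": 0,"wz": 0,"hand": 0},{"dx": 0,"dy": -1.0,"dz": 0,"wx": 0,"wy": 0,"wz": 0,"hand": 0},{"dx": 0,"dy": -1.3,"dz": -0.3,"wx": 0,"wy": 0,"wz": 0,"hand": 0},{"dx": 0,"dy": -1.4,"dz": -1.0,"wx": 0,"wy": 0,"wz": 0,"hand": 0},{"dx": 0,"dy": -1.4,"dz": -1.8,"wx": 0,"wy": 0,"wz": 0,"hand": 0},{"dx": 0,"dy": -1.4,"dz": -2.4,"wx": 0,"wy": 0,"wz": 0,"hand": 0},{"dx": 0,"dy": -1.4,"dz": -2.6,"wx": 0,"wy": 0,"wz": 0,"hand": 0},{"dx": 0,"dy": -1.4,"dz": -2.6,"wx": 0,"wy": 0,"wz": 0,"hand": 0}]}}

```text
clock: 15.55
eef_pos: [0.4604, 0.0417, 0.1677]
tool_rot: [0.753, 0.658, 0.002, 0.002]
ft_force: [0.3, 0.2, -2.4]
grip_width: 0.019
grasp_force: 59.8
```

Run:
```python
from h import *
o=bot.get_obs(); im=bot.camera('wrist'); save('w5',im); print(o['eef_pos'],o['ft_force'],R.from_quat(o['tool_rot']).as_matrix().round(4).tolist())
```

```text
[0.46041274 0.04173283 0.1676876 ] [ 0.26016833  0.1929009  -2.37187276] [[0.1345, 0.9909, 0.0066], [0.9909, -0.1345, -0.0003], [0.0006, 0.0066, -1.0]]
```

View pics/w5.png

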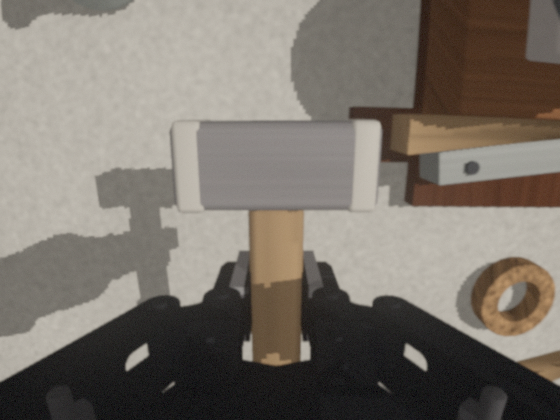

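>>> {"name": "drive_tool", "arguments": {"rows": [{"dx": -0.5,"dy": 0.1,"dz": 0,"wx": 0,"wy": 0,"wz": -0.2,"hand": 0},{"dx": -1.3,"dy": 0.28,"dz": 0,"wx": 0,"wy": 0,"wz": -0.6,"hand": 0},{"dx": -2.1,"dy": 0.45,"dz": 0,"wx": 0,"wy": 0,"wz": -1.0,"hand": 0},{"dx": -2.9,"dy": 0.62,"dz": 0,"wx": 0,"wy": 0,"wz": -1.4,"hand": 0},{"dx": -3.7,"dy": 0.8,"dz": 0,"wx": 0,"wy": 0,"wz": -1.8,"hand": 0},{"dx": -4.5,"dy": 0.97,"dz": 0,"wx": 0,"wy": 0,"wz": -2.2,"hand": 0},{"dx": -5.2,"dy": 1.12,"dz": 0.2,"wx": 0,"wy": 0,"wz": -2.5,"hand": 0},{"dx": -5.7,"dy": 1.23,"dz": 0.6,"wx": 0,"wy": 0,"wz": -2.7,"hand": 0},{"dx": -5.95,"dy": 1.28,"dz": 1.0,"wx": 0,"wy": 0,"wz": -2.74,"hand": 0},{"dx": -5.95,"dy": 1.28,"dz": 1.2,"wx": 0,"wy": 0,"wz": -2.74,"hand": 0},{"dx": -5.95,"dy": 1.28,"dz": 1.2,"wx": 0,"wy": 0,"wz": -2.74,"hand": 0},{"dx": -5.95,"dy": 1.28,"dz": 1.2,"wx": 0,"wy": 0,"wz": -2.74,"hand": 0},{"dx": -5.95,"dy": 1.28,"dz": 1.2,"wx": 0,"wy": 0,"wz": -2.74,"hand": 0}]}}

```text
clock: 16.9
eef_pos: [0.4823, -0.2607, 0.1064]
tool_rot: [0.669, 0.744, 0.0, 0.001]
ft_force: [-0.1, 0.8, -2.0]
grip_width: 0.0193
grasp_force: 59.6
```

Run:
```python
from h import *
o=bot.get_obs(); Rm=R.from_quat(o['tool_rot']).as_matrix(); print(Rm.round(4).tolist(),np.degrees(np.arctan2(Rm[1,0],Rm[0,0])))
print(Rm.T@(np.array([.4836,-.2617,.0374])-o['eef_pos'])/.05)
```

```text
[[-0.1061, 0.9944, 0.001], [0.9944, 0.1061, -0.0004], [-0.0005, 0.001, -1.0]] 96.0901974959878
[-0.02125233  0.02178563  1.3808413 ]
```

>>> {"name": "drive_tool", "arguments": {"rows": [{"dx": -0.02,"dy": 0.02,"dz": 0.3,"wx": 0,"wy": 0,"wz": 0,"hand": 0},{"dx": -0.02,"dy": 0.02,"dz": 0.7,"wx": 0,"wy": 0,"wz": 0,"hand": 0},{"dx": -0.02,"dy": 0.02,"dz": 1.05,"wx": 0,"wy": 0,"wz": 0,"hand": 0},{"dx": -0.02,"dy": 0.02,"dz": 1.25,"wx": 0,"wy": 0,"wz": 0,"hand": 0},{"dx": -0.02,"dy": 0.02,"dz": 1.33,"wx": 0,"wy": 0,"wz": 0,"hand": 0},{"dx": -0.02,"dy": 0.02,"dz": 1.37,"wx": 0,"wy": 0,"wz": 0,"hand": 0},{"dx": -0.02,"dy": 0.02,"dz": 1.38,"wx": 0,"wy": 0,"wz": 0,"hand": 0},{"dx": -0.02,"dy": 0.02,"dz": 1.38,"wx": 0,"wy": 0,"wz": 0,"hand": 0}]}}

```text
clock: 17.7
eef_pos: [0.4834, -0.2625, 0.0376]
tool_rot: [0.669, 0.743, 0.0, 0.001]
ft_force: [-0.3, -0.4, -2.4]
grip_width: 0.0193
grasp_force: 59.6
```

>>> {"name": "drive_tool", "arguments": {"rows": [{"dx": 0,"dy": 0,"dz": 0.015,"wx": 0,"wy": 0,"wz": 0,"hand": 0},{"dx": 0,"dy": 0,"dz": 0.025,"wx": 0,"wy": 0,"wz": 0,"hand": 0},{"dx": 0,"dy": 0,"dz": 0.025,"wx": 0,"wy": 0,"wz": 0,"hand": 0}]}}

```text
clock: 18.0
eef_pos: [0.4835, -0.2626, 0.0374]
tool_rot: [0.669, 0.743, 0.0, 0.001]
ft_force: [-1.2, 1.5, 6.8]
grip_width: 0.019
grasp_force: 60.9
```

On the rest; release and lift.

>>> {"name": "drive_tool", "arguments": {"rows": [{"dx": 0,"dy": 0,"dz": -0.01,"wx": 0,"wy": 0,"wz": 0,"hand": 25},{"dx": 0,"dy": 0,"dz": -0.01,"wx": 0,"wy": 0,"wz": 0,"hand": 40},{"dx": 0,"dy": 0,"dz": -0.01,"wx": 0,"wy": 0,"wz": 0,"hand": 85},{"dx": 0,"dy": 0,"dz": -0.01,"wx": 0,"wy": 0,"wz": 0,"hand": 85},{"dx": 0,"dy": 0,"dz": -0.01,"wx": 0,"wy": 0,"wz": 0,"hand": 85},{"dx": 0,"dy": 0,"dz": -0.01,"wx": 0,"wy": 0,"wz": 0,"hand": 85},{"dx": 0,"dy": 0,"dz": -0.01,"wx": 0,"wy": 0,"wz": 0,"hand": 85},{"dx": 0,"dy": 0,"dz": -0.3,"wx": 0,"wy": 0,"wz": 0,"hand": 85},{"dx": 0,"dy": 0,"dz": -1.0,"wx": 0,"wy": 0,"wz": 0,"hand": 85},{"dx": 0,"dy": 0,"dz": -1.8,"wx": 0,"wy": 0,"wz": 0,"hand": 85},{"dx": 0,"dy": 0,"dz": -2.6,"wx": 0,"wy": 0,"wz": 0,"hand": 85},{"dx": 0,"dy": 0,"dz": -3.2,"wx": 0,"wy": 0,"wz": 0,"hand": 85},{"dx": 0,"dy": 0,"dz": -3.2,"wx": 0,"wy": 0,"wz": 0,"hand": 85}]}}

```text
clock: 19.3
eef_pos: [0.4856, -0.2637, 0.201]
tool_rot: [0.669, 0.743, 0.001, 0.005]
ft_force: [-0.0, -0.3, 0.1]
grip_width: 0.0853
grasp_force: 0.0
```

Run:
```python
from h import *
a=bot.camera('wrist'); b=bot.camera('top'); im=np.hstack([a[60:340,150:430],b[90:370,80:360+80]]); save('w6',im)
```

```text
(no output)
```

View pics/w6.png

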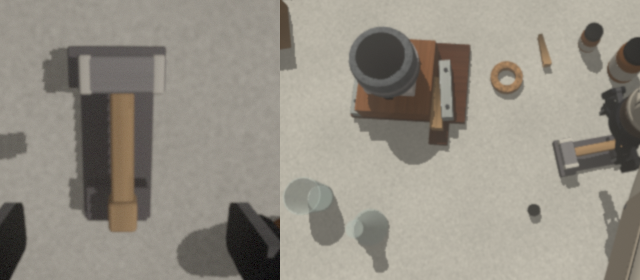

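The left half shows the hammer back on its rest (head near 122,75). The right half shows the wedge deep in its channel (near 437,105), with nothing else on the bench moved.

```bash
python3 -c "
from workcell import bot
print(bot.job_done())"
```

```text
the job is handed in; nothing more can be done
None
```

I drove the wedge in with two separate hammer taps until it stopped moving at about 18 N, laid the hammer back on its rest, and handed the job in. The final picture shows the bystanders where they were, but I could not measure the wedge's grip on the plinth directly, and the hand-in gave no verdict.

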